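Hold the offset lever level over its drilling fixture

TASK

First fold the fixture's yellow cover back by its bar handle until it stands straight up, and leave it standing there. Then take the steel offset lever by the web at its red balance mark, lift it off the plywood block and carry it over the fixture: finish while still holding it level and at rest in the gripper, with its big hub over the locating post and its small boss over the brass rest pad, the underside about 40 mm above the top of the post and nothing but the gripper carrying it. Leave the other things on the bench where they are.

Things in the scene. Friction and masses are not known exactly. Their poses are not given: they have to be found in the camera images.
- fixture: Grey drilling fixture, fixed. Origin on the bench; plate x -65 to +95, y -92 to +92 mm, 18 mm thick; at yaw 0 x points away from the robot. Locating post at x -25, y -65 mm; rest pad at x -5, y +65 mm. The cover's hinge axis runs along y at x +85, z 78 mm. Corner pillars (front: x -54, y -78 and +78 mm) up to 83 mm high.
- post_top (a point): Top centre of the steel locating post (20 mm diameter), 54 mm above the bench.
- rest_top (a point): Top centre of the round brass rest pad (28 mm diameter), 24 mm above the bench; it belongs under the small boss of the lever.
- cover (a joint): Angle (rad) of the yellow sheet cover (136 mm wide, 4 mm thick, reaching 125 mm from its hinge at the fixture's back edge): 0 = shut and level, 1.57 = straight up, 2.2 = stop, leaning back. Starts 0 to 0.3 open. The stiff hinge stays where it is left; the bar moves with about 2 to 4 N.
- cover_bar (a point): Middle of the cover's dark round bar handle: 10 mm thick, free for 78 mm along the fixture's y, 172 mm from the hinge axis in the plane of the cover, 42 mm gap between bar and cover edge. Axes turn with the cover (those of the fixture when shut).
- lever: Loose cast steel offset lever, about 0.75 kg, lying flat on the plywood block. Origin: underside centre of the big hub (42 mm diameter, 44 high, 24 mm bore); z up, x along the web to the small end. Web 12 mm wide, 14 to 32 mm above the underside, straight from x 21 to 90 mm, then bent sideways to the small boss (31 mm diameter, 38 high) at x 130, y -20 mm. Undersides all at z = 0.
- lever_balance (a point): Balance point along the web: middle of the web at the red paint mark, 53.3 mm from the hub centre along the lever's x and 23 mm above its underside. Same axes as the lever.
- lever_boss (a point): Underside centre of the small boss of the lever (x = 130, y = -20, z = 0 mm in the lever's frame).
- marker: Bystander: white marker pen with black cap, 131 mm long, lying on the bench; origin under its centre.
- u_block: Bystander: pale U-shaped block 40 x 70 x 34 mm; origin under its centre.
- flange_bush: Bystander: pale flanged bush, 54 mm diameter, 21 mm high, at the front of the bench; origin under its centre.
- block: Plywood block the lever lies on, 230 (x) x 150 (y) x 30 mm, fixed to the bench; origin under its centre, top 30 mm above the bench.

How it is judged:
On the way, in this order (a step that is already met when the one before it is completed fails the run):
1. the cover stands upright (within 0.2 rad) while the lever still lies on the block (value of joint cover between 1.37 and 1.77 rad and height (world z) of lever_balance below 0.062 m), for 0.3 s.
2. the lever is lifted clear of the block, gripped at its balance mark (height (world z) of lever_balance above 0.083 m and contact force between the fingers and lever above 1 N and horizontal distance between the grasp point and lever_balance below 0.015 m), for 0.2 s.
At the end, for the whole second after the job is handed in: Cover upright (1.57 +- 0.2 rad). Lever held at rest within 15 mm of its balance mark, level within 0.09 rad, hub within 12 mm of the post axis, boss within 15 mm of the rest pad axis, underside 20 to 70 mm above the post, not touching fixture or cover (value of joint cover between 1.37 and 1.77 rad and horizontal distance between lever and post_top below 0.012 m and horizontal distance between lever_boss and rest_top below 0.015 m and z of lever in the frame of post_top between 0.02 and 0.07 m and angle between lever's own z axis and vertical below 0.09 rad and horizontal distance between the grasp point and lever_balance below 0.015 m and contact force between the fingers and lever above 1 N and contact force between lever and fixture below 0.2 N and linear speed of lever below 0.02 m/s); the arm keeps its last pose, push and grip.
It fails at once if a bystander is pushed more than 25 mm (distance of any of marker, u_block, flange_bush from where it was at the start of the episode above 0.025 m).
It also fails if it takes over 56 s, if anything falls off the work surface, if the arm or the gripper's body presses on something with over 40 N, if the wrist force passes 120 N, or if a joint passes its speed limit or range.

ROBOT

A 6-joint arm with a two-finger parallel gripper is mounted at the origin on a cart in front of the work surface, level with it; the furniture and walls round the work are solid. World frame = base frame: x ahead of the robot, y to its left, z up, the work surface at z = 0. Lengths are in m, angles in rad, forces in N, time in s.
With the tool pointing down it reaches from about 0.3 to 0.875 m from the base axis. Payload 6.4 kg.
Tool frame: the origin (TCP) lies midway between the tips of the shut fingers; the grasp point (between the pads) lies 19 mm behind it (ctrl.hold_point_z is the distance from the TCP to the grasp point, in m); z points along the fingers, y is the line along which they close (so a half turn about z gives the same grasp; the last joint's range is limited). The gripper opens to 85 mm and grips with 20 to 120 N. Pads are 22 mm wide; open, the fingers measure 114 mm over their backs; the gripper's body (76 mm by 85 mm) begins 54 mm behind the grasp point. The pads swing forward as they close: fully open they stand 13 mm farther back than shut.
Start: joints at [-1.452, 0.181, 1.607, -0, 1.354, -0.206], TCP at [0.184, -0.545, 0.231] pointing down, gripper open.
Joint ranges: [-2.99, 2.99], [-0.89, 2.07], [0.3, 2.58], [-1.14, 4.28], [0, 2.63], [-3.12, 3.12]. Speed limits (rad/s): [2.57, 2.57, 3.01, 3.14, 3.14, 3.14].

INTERFACE

Orientations are given as a unit quaternion [w, x, y, z].
In Python, from bench import ctrl gives the robot as it stands.
- The arm moves only by the tool carry_out, never from a script. Its argument "plan" is text: rows parted by semicolons, each of 6 numbers parted by spaces: the shift along the tool's x, y, z as a fraction of full scale, then the turn, a rotation vector about the tool's x, y, z as a fraction of full scale. A call has exactly 8 rows; each row shifts and turns the commanded pose from where the row before left it, along the tool's axes as they then stand; what a row does not reach is not made up. Full scale, the value 1, is 40 mm for a shift and 0.1 rad for a turn. A row lasts 1/12 s, in which the tool goes at most 41.7 mm and 7.16 degrees, less where a joint would pass 70% of its speed; a pose out of reach is approached as far as the arm can. A call with a number of a shift or a turn outside -1 to 1 is refused whole. A call with a gripper value outside its range is refused whole. "claw" is the gripper's target within -1 to 1 (shut at 1, half-way at 0, fully open at -1), set as the call begins (left out, the last holds). The fingers move at their own pace and stop on an object; the grip force is fixed at half the most. Time passes only in rows, so rows that do not move let the fingers close, or fill a call up. It gives the time, the measured TCP pose, the force, the opening and the grip force at its end, in the units of the state.
- ctrl.get_obs(): the state, without advancing time (a new reading comes with each control period).
- ctrl.camera(name): name is "scene" or "top" or "wrist"; returns a dict with "pixels" (480x640x3 uint8, red, green, blue), "mtx" (3x3 intrinsics, pixels), "k1" (the pictures are not rectified: a ray, as slopes to the right and down, at radius r is drawn at 1 + k1 r^2 times it, then the intrinsics apply), "R" (3x3) and "t" (3): a world point X has camera coordinates R X + t. Camera axes: x right, y down, z forward; pixel columns grow to the right and rows downward; lengths in m; the calibration is good to about 2 mm. A picture is of the moment at which its call begins. There is no depth.
- ctrl.hand_in(): hands the job in; it is judged then, once.
The state is a dict: "time_s": time; "q": joint angles; "dq": joint speeds; "joint_efforts": joint torques, N m; "eef_pos": TCP position; "eef_rot": TCP orientation; "wrist_force": force on the tool from outside, world axes, zero at the start; "torque": the same for the moment, N m; "opening": opening from 0.0 (shut) to 1.0 (fully open); "grasp_force": force on a finger pad.
Only numpy, scipy, OpenCV 4.12 (cv2) and the standard library are available. Lean on these libraries where they do the work, as an engineer would, in place of code of your own. Each camera call takes 0.05 s, during which the arm holds its last target. There are 200 camera calls.

## Working session

There is one attempt and no reset: what is moved stays moved. The work goes in short steps, Python scripts to look and compute and a tool call to move; the robot and the scene stay as the last step left them, time stands still between calls to the robot, and variables do not carry over. Pictures are saved under pics/ and viewed, at most 10 in all, crops included, and the job is handed in when it is done.

Besides the shell and the picture viewer there is one more tool, called as a command line: name --argument value ..., lists and objects as JSON in quotes. carry_out: Moves the arm, as the interface text tells. Shift numbers are shares of 40 mm and turn numbers shares of 0.1 rad, none past 1 either way. Its arguments: {"type":"object","properties":{"plan":{"type":"string"},"claw":{"type":"number"}},"required":["plan"]}

```bash
mkdir -p pics; ls
cat > h.py <<'E'
import numpy as np, cv2
from bench import ctrl
def snap(n,f):
    c=ctrl.camera(n); cv2.imwrite(f'pics/{f}.png',c['pixels'][:,:,::-1]); np.savez(f'pics/{f}.npz',**c); return c
def load(f): return dict(np.load(f'pics/{f}.npz'))
def ray(c,u,v):
    K=c['mtx']; d=np.array([(u-K[0,2])/K[0,0],(v-K[1,2])/K[1,1]]); p=d.copy()
    for _ in range(20): p=d/(1+c['k1']*(p@p))
    return -c['R'].T@c['t'], c['R'].T@np.array([*p,1])
def plane(c,u,v,z):
    o,d=ray(c,u,v); return o+d*(z-o[2])/d[2]
def proj(c,X):
    x=c['R']@np.asarray(X,float)+c['t']; p=x[:2]/x[2]; p=p*(1+c['k1']*(p@p)); return (c['mtx']@[*p,1])[:2]
def tri(c1,p1,c2,p2):
    o1,d1=ray(c1,*p1); o2,d2=ray(c2,*p2)
    s=np.linalg.lstsq(np.c_[d1,-d2],o2-o1,rcond=None)[0]; a=o1+d1*s[0]; b=o2+d2*s[1]
    return (a+b)/2,np.linalg.norm(a-b)
E
python3 - <<'E'
from h import *
for n in('scene','top','wrist'):
    c=snap(n,n+'0'); print(n,c['mtx'][0,0],c['k1'],-c['R'].T@c['t'],c['R'].round(2).tolist())
print(ctrl.get_obs(), ctrl.hold_point_z)
E
```

```text
pics
scene 525.0603886301888 -0.013287645700764083 [ 0.17828326 -1.03902704  0.93864405] [[0.9, -0.43, -0.0], [-0.32, -0.66, -0.68], [0.29, 0.62, -0.73]]
top 505.2178896349833 0.016043557514810954 [ 0.38667774 -0.30650701  0.9902922 ] [[-0.02, -1.0, -0.02], [-0.99, 0.03, -0.16], [0.16, 0.02, -0.99]]
wrist 430.7728681706583 -0.06752765757046135 [ 0.25130782 -0.52167215  0.37236287] [[0.32, -0.95, -0.0], [-0.91, -0.31, 0.28], [-0.27, -0.09, -0.96]]
{'time_s': 0.15, 'q': array([-1.45233535e+00,  1.81381630e-01,  1.60778332e+00, -2.24041681e-05,
        1.35380989e+00, -2.06309977e-01]), 'dq': array([-0.00052695, -0.00076999, -0.00279029,  0.00185084, -0.00123677,
       -0.00011757]), 'joint_efforts': array([ 6.29665046e-04, -4.45263827e+01, -3.51692319e+01, -2.94577949e-04,
        5.92504861e-03, -1.55237052e-05]), 'eef_pos': array([ 0.18343008, -0.54450232,  0.23058237]), 'eef_rot': array([-6.90905056e-04,  9.86843798e-01,  1.61675110e-01,  1.94188970e-05]), 'wrist_force': array([ 0.59473806, -0.32297838, -0.49777792]), 'torque': array([-0.00415938, -0.03980042,  0.00685958]), 'grasp_force': 0.0, 'opening': 1.0064441031563132} 0.0187
```

View pics/top0.png

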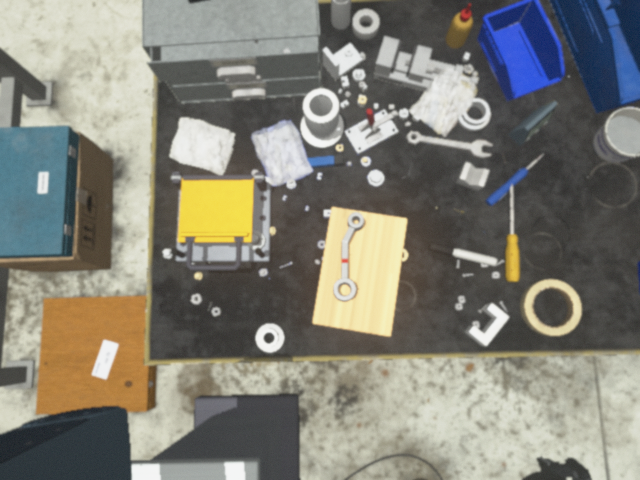

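View pics/scene0.png

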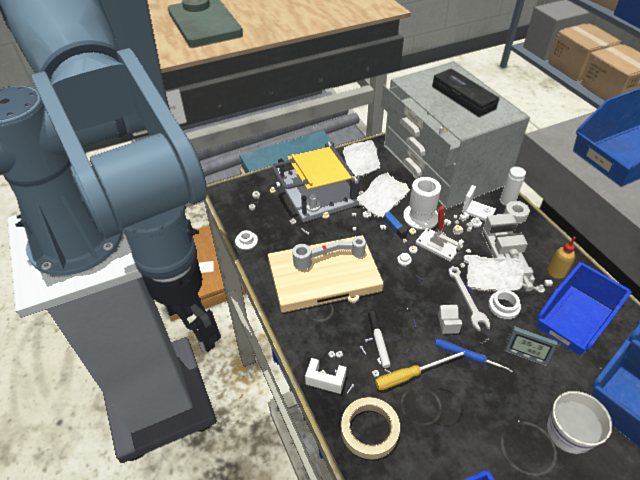

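The top view shows the yellow cover at about (217,210) with its bar at (213,266). The lever hub is at (345,289), the red mark at (345,260) and the boss at (356,220). The scene view shows the same layout, with the cover at (322,167), lever hub at (302,257) and boss at (359,246). I'll zoom in on both for accurate pixels.

Run:
```python
from h import *
a=cv2.imread('pics/top0.png'); b=cv2.imread('pics/scene0.png')
A=cv2.resize(a[165:285,160:280],None,fx=5,fy=5,interpolation=cv2.INTER_CUBIC)
cv2.imwrite('pics/c1.png',A)
B=cv2.resize(b[130:230,260:370],None,fx=6,fy=6,interpolation=cv2.INTER_CUBIC)
cv2.imwrite('pics/c2.png',B)
# colour masks
for n in('top0','scene0'):
    c=load(n); p=c['pixels']; h=cv2.cvtColor(p,cv2.COLOR_RGB2HSV)
    m=cv2.inRange(h,(20,180,120),(32,255,255))
    k,l,s,ce=cv2.connectedComponentsWithStats(m); i=1+np.argmax(s[1:,4]); print(n,'yellow',s[i],ce[i])
    co=max(cv2.findContours((l==i).astype('uint8'),0,2)[0],key=cv2.contourArea)
    print(cv2.approxPolyDP(co,4,True)[:,0].tolist(), cv2.minAreaRect(co))
    m=cv2.inRange(h,(0,150,80),(6,255,255))|cv2.inRange(h,(174,150,80),(180,255,255))
    k,l,s,ce=cv2.connectedComponentsWithStats(m); print('red',[(ce[i].round(1).tolist(),s[i,4]) for i in range(1,k) if s[i,4]>4])
    for i in range(1,k):
        if n=='top0' and 330<ce[i][0]<360 and 250<ce[i][1]<270: print('mark',plane(c,*ce[i],.062))
c=load('top0'); g=cv2.cvtColor(c['pixels'],cv2.COLOR_RGB2HSV)
m=cv2.inRange(g,(0,0,0),(180,70,255)); 
w=m[200:310,320:385]
k,l,s,ce=cv2.connectedComponentsWithStats(w); print([(s[i].tolist(),(ce[i]+[320,200]).round(1).tolist()) for i in range(1,k) if s[i,4]>60])
```

```text
top0 yellow [181 230  53  11 193] [206.15025907 234.65803109]
[[181, 231], [199, 232], [196, 238], [207, 240], [233, 235]] ((206.62184143066406, 235.19342041015625), (51.923553466796875, 9.344880104064941), 9.782407760620117)
red [([465.1, 14.1], np.int32(91)), ([369.0, 111.5], np.int32(12)), ([344.2, 260.4], np.int32(9))]
mark [ 0.5118492  -0.33099362  0.062     ]
scene0 yellow [292 156   1   1   1] [292. 156.]
[[292, 156]] ((292.0, 156.0), (0.0, 0.0), 0.0)
red [([440.5, 217.7], np.int32(109)), ([569.4, 245.6], np.int32(101)), ([324.0, 247.0], np.int32(7))]
[([0, 0, 65, 100, 1210], [340.7, 220.6]), ([21, 11, 26, 48, 528], [351.2, 230.8]), ([39, 15, 26, 95, 1032], [370.9, 259.1]), ([13, 29, 32, 73, 785], [349.0, 271.9])]
```

View pics/c1.png

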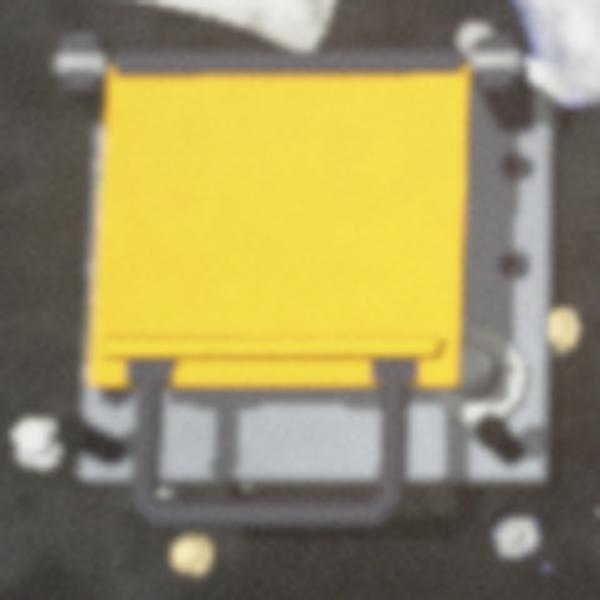

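View pics/c2.png

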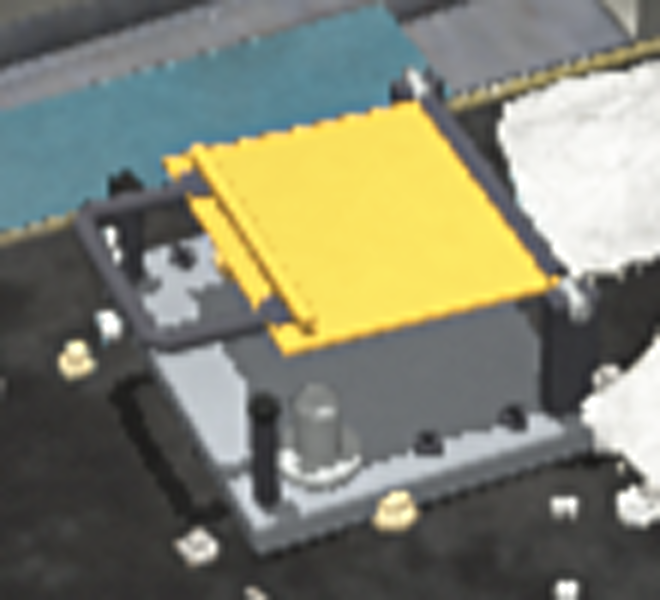

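The crops show the bar ends at c1 (148,515)/(392,512) and c2 (82,220)/(157,341). The plate's front corners are at c1 (78,480)/(548,482), and the post top is at c2 (318,388). Next I triangulate these.

```bash
cat >> h.py <<'E'
def crop(u,v,k,ox,oy): return ((u+.5)/k-.5+ox,(v+.5)/k-.5+oy)
E
python3 - <<'E'
from h import *
t=load('top0'); s=load('scene0')
T=lambda u,v:crop(u,v,5,160,165); S=lambda u,v:crop(u,v,6,260,130)
print('barL',tri(t,T(146,515),s,S(82,220))); print('barR',tri(t,T(393,512),s,S(157,341)))
print('coverL',tri(t,T(88,386),s,S(165,160)),'coverR',tri(t,T(462,386),s,S(287,353)))
print('hingeL',tri(t,T(112,62),s,S(420,90)),'hingeR',tri(t,T(470,62),s,S(556,283)))
L=plane(t,*T(78,480),.018);R=plane(t,*T(548,482),.018); print('plate front',L,R,np.linalg.norm(L-R))
R2=plane(t,*T(553,110),.018); print(R2)
print('mark',tri(t,(344.2,260.4),s,(324,247)))
print('post',plane(s,*S(318,390),.054))
for p,z in(((345,289),.074),((356,220),.068)): print(plane(t,*p,z))
E
```

```text
barL (array([ 0.50415317, -0.0488149 ,  0.08550042]), np.float64(0.0018732634559366153))
barR (array([ 0.50158275, -0.13956437,  0.0914185 ]), np.float64(0.0008668428458083637))
coverL (array([ 0.55190819, -0.02637881,  0.08507695]), np.float64(0.0010046271835888274)) coverR (array([ 0.54784275, -0.16378705,  0.08662055]), np.float64(0.0010820698487901414))
hingeL (array([ 0.67218264, -0.03330912,  0.08811555]), np.float64(0.0019551671972294275)) hingeR (array([ 0.67082271, -0.16566135,  0.07996998]), np.float64(0.001670870953733582))
plate front [ 0.52643814 -0.00239617  0.018     ] [ 0.52064347 -0.18629379  0.018     ] 0.18398888698412905
[ 0.67020821 -0.18941197  0.018     ]
mark (array([ 0.51271268, -0.33115944,  0.06012957]), np.float64(0.0010885520921940482))
post [ 0.56478285 -0.15671709  0.054     ]
[ 0.45805456 -0.33044335  0.074     ]
[ 0.58641791 -0.35513076  0.068     ]
```

The numbers agree: plate width 184 mm, bar to hinge 171 mm, hub to boss 131 mm and mark height about 61 mm. Now I move towards the bar.

carry_out --plan "0.4 -0.29 0 0 0 0;0.8 -0.58 0 0 0 0;0.8 -0.58 0 0 0 0;0.8 -0.58 0 0 0 0;0.8 -0.58 0 0 0 0;0.8 -0.58 0 0 0 0;0.8 -0.58 0 0 0 0;0.8 -0.58 0 0 0 0" --claw 0.2

```text
time_s: 0.82
eef_pos: [0.356, -0.3016, 0.2312]
eef_rot: [-0.0, 0.987, 0.161, 0.0]
wrist_force: [0.8, -0.6, 0.4]
opening: 0.399
grasp_force: 0.0
```

carry_out --plan "0.8 -0.58 0 0 0 0;0.8 -0.58 0 0 0 0;0.8 -0.58 0 0 0 0;0.8 -0.58 0 0 0 0;0.8 -0.58 0 0 0 0;0.8 -0.58 0 0 0 0;0.4 -0.29 0 0 0 0;0 0 0 0 0 -0.5"

```text
time_s: 1.48
eef_pos: [0.506, -0.0905, 0.2311]
eef_rot: [-0.001, 0.982, 0.188, 0.0]
wrist_force: [-0.4, -0.2, 0.1]
opening: 0.399
grasp_force: 0.0
```

carry_out --plan "0 0 0 0 0 -1;0 0 0 0 0 -1;0 0 0 0 0 -1;0 0 0 0 0 -1;0 0 0 0 0 -1;0 0 0 0 0 -1;0 0 0 0 0 -1;0 0 0 0 0 -1"

```text
time_s: 2.15
eef_pos: [0.5042, -0.0941, 0.231]
eef_rot: [-0.0, 0.831, 0.556, -0.0]
wrist_force: [0.1, -0.3, 0.1]
opening: 0.405
grasp_force: 0.0
```

carry_out --plan "0 0 0 0 0 -0.9;0 0 0 0 0 -0.9;0 0 0 0 0 -0.9;0 0 0 0 0 -0.9;0 0 0.5 0 0 0;0 0 0.7 0 0 0;0 0 0.3 0 0 0;0 0 0 0 0 0"

```text
time_s: 2.82
eef_pos: [0.502, -0.0931, 0.1678]
eef_rot: [-0.003, 0.72, 0.694, -0.001]
wrist_force: [-0.0, -0.3, -1.2]
opening: 0.401
grasp_force: 0.0
```

Run:
```python
from h import *
w=snap('wrist','w1'); o=ctrl.get_obs(); print(o['eef_pos'],o['eef_rot'])
print(proj(w,[.5025,-.0945,.0885]),proj(w,[.5025,-.0545,.0885]),proj(w,[.5025,-.1345,.0885]))
```

```text
[ 0.50316979 -0.09360809  0.16980675] [-0.00191471  0.7197477   0.69423267 -0.00076336]
[325.67561335 254.39373692] [323.16575577 180.68125466] [327.94051934 321.18813984]
```

View pics/w1.png

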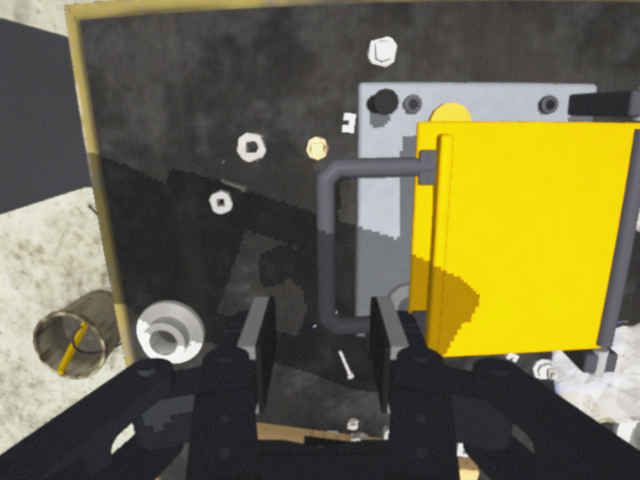

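The wrist view shows the bar at column 326, rows 165–325, centred between the fingers as predicted (326,254). I go down and grip.

carry_out --plan "0.07 0 0.3 0 0 0;0 0 0.5 0 0 0;0 0 0.5 0 0 0;0 0 0.5 0 0 0;0 0 0.4 0 0 0;0 0 0.3 0 0 0;0 0 0 0 0 0;0 0 0 0 0 0"

```text
time_s: 3.53
eef_pos: [0.5051, -0.0916, 0.0721]
eef_rot: [0.0, 0.72, 0.694, 0.0]
wrist_force: [0.4, 0.9, 0.4]
opening: 0.399
grasp_force: 0.0
```

carry_out --plan "0 0 0 0 0 0;0 0 0 0 0 0;0 0 0 0 0 0;0 0 0 0 0 0;0 0 0 0 0 0;0 0 0 0 0 0;0 0 0 0 0 0;0 0 0 0 0 0" --claw 1

```text
time_s: 4.2
eef_pos: [0.5032, -0.0917, 0.0719]
eef_rot: [-0.001, 0.719, 0.695, -0.001]
wrist_force: [-7.7, -2.0, 2.1]
opening: 0.087
grasp_force: 58.5
```

carry_out --plan "0 0.05 -0.43 0 0 0;0 0.09 -0.42 0 0 0;0 0.14 -0.41 0 0 0;0 0.18 -0.39 0 0 0;0 0.21 -0.37 0 0 0;0 0.25 -0.35 0 0 0;0 0.28 -0.32 0 0 0;0 0 0 0 0 0"

```text
time_s: 4.87
eef_pos: [0.549, -0.0929, 0.183]
eef_rot: [-0.004, 0.719, 0.695, -0.004]
wrist_force: [-30.2, 3.3, 28.5]
opening: 0.089
grasp_force: 60.6
```

The force is radially outward, so I move the path out by about 3 mm and continue.

carry_out --plan "0 -0.08 -0.08 0 0 0;0 0.32 -0.31 0 0 0;0 0.35 -0.27 0 0 0;0 0.37 -0.23 0 0 0;0 0.39 -0.2 0 0 0;0 0.41 -0.16 0 0 0;0 0 0 0 0 0;0 0 0 0 0 0"

```text
time_s: 5.53
eef_pos: [0.625, -0.0949, 0.2333]
eef_rot: [0.002, 0.719, 0.695, 0.002]
wrist_force: [-2.4, 4.2, 12.2]
opening: 0.089
grasp_force: 62.1
```

carry_out --plan "0 0.42 -0.13 0 0 0;0 0.42 -0.08 0 0 0;0 0.41 -0.02 0 0 0;0 0 0 0 0 0;0 0 0 0 0 0;0 0 0 0 0 0;0 0 0 0 0 0;0 0 0 0 0 0"

```text
time_s: 6.2
eef_pos: [0.6745, -0.0964, 0.2412]
eef_rot: [0.002, 0.719, 0.695, 0.002]
wrist_force: [1.9, 3.9, 5.1]
opening: 0.082
grasp_force: 61.6
```

Run:
```python
from h import *
t=snap('top','t2'); s=snap('scene','s2'); print(ctrl.get_obs()['eef_pos'])
cv2.imwrite('pics/c3.png',cv2.resize(cv2.hconcat([t['pixels'][100:260,140:300,::-1],s['pixels'][70:230,230:390,::-1]]),None,fx=2.5,fy=2.5,interpolation=cv2.INTER_CUBIC))
```

```text
[ 0.67441258 -0.09637666  0.24113695]
```

View pics/c3.png

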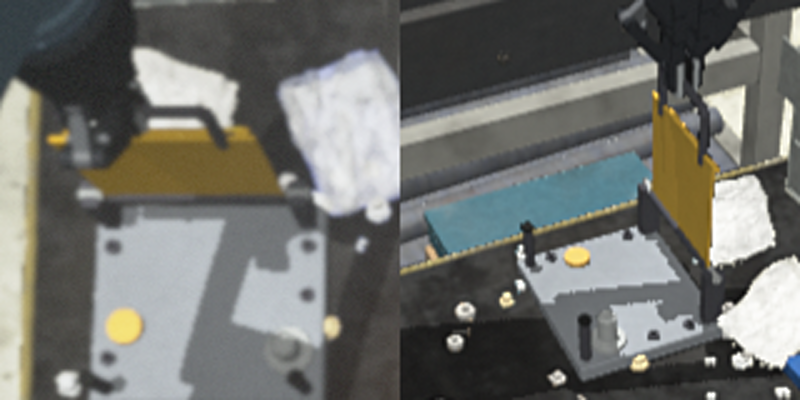

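The cover stands upright with its bar still in the fingers. In c3 the pad is at (124,325), the post at (288,343) and the cover's top right corner at (247,130)/(713,160). I release it and rise.

carry_out --plan "0 0 0 0 0 0;0 0 0 0 0 0;0 0 0 0 0 0;0 0 0 0 0 0;0 0 -0.3 0 0 0;0 0 -0.8 0 0 0;0 0 -0.8 0 0 0;0 0 -0.3 0 0 0" --claw 0.3

```text
time_s: 6.97
eef_pos: [0.6743, -0.0981, 0.3325]
eef_rot: [0.003, 0.72, 0.694, 0.002]
wrist_force: [0.0, 0.4, 1.9]
opening: 0.346
grasp_force: 0.0
```

Run:
```python
from h import *
t=load('t2'); s=load('s2'); print(ctrl.get_obs()['eef_pos'])
T=lambda u,v:crop(u,v,2.5,140,100); S=lambda u,v:crop(u-400,v,2.5,230,70)
print(tri(t,T(247,130),s,S(713,160)), tri(t,T(50,140),s,S(655,92)))
h=cv2.cvtColor(t['pixels'],cv2.COLOR_RGB2HSV); m=cv2.inRange(h,(15,120,120),(32,255,255))[215:245,175:205]
k,l,st,ce=cv2.connectedComponentsWithStats(m); i=1+np.argmax(st[1:,4]); print('pad',st[i],plane(t,*(ce[i]+[175,215]),.024))
print('post',plane(t,*T(288,343),.054))
```

```text
[ 0.67429578 -0.09805379  0.33250769]
(array([ 0.6749556 , -0.1605825 ,  0.20572407]), np.float64(0.0015691137887435059)) (array([ 0.67594454, -0.03065471,  0.20141675]), np.float64(0.002815079131569851))
pad [  9  10  12  12 116] [ 0.58453385 -0.0312332   0.024     ]
post [ 0.56236202 -0.16400156  0.054     ]
```

carry_out --plan "-0.75 -0.48 0 0 0 0;-0.75 -0.48 0 0 0 0;-0.75 -0.48 0 0 0 0;-0.75 -0.48 0 0 0 0;-0.75 -0.48 0 0 0 0;-0.75 -0.48 0 0 0 0;-0.75 -0.48 0 0 0 0;-0.75 -0.48 0 0 0 0"

```text
time_s: 7.63
eef_pos: [0.5094, -0.333, 0.3267]
eef_rot: [0.0, 0.72, 0.694, -0.0]
wrist_force: [0.1, 0.8, 0.1]
opening: 0.352
grasp_force: 0.0
```

carry_out --plan "0 0 0.2 0 0 0.98;0 0 0.2 0 0 0.98;0 0 0.2 0 0 0.98;0 0 0.2 0 0 0.98;0 0 0.2 0 0 0.98;0 0 0.2 0 0 0.98;0 0 0.2 0 0 0.98;0 0 0.2 0 0 0.98"

```text
time_s: 8.3
eef_pos: [0.5106, -0.3319, 0.2621]
eef_rot: [0.0, 0.931, 0.364, 0.0]
wrist_force: [-0.6, -1.6, -0.2]
opening: 0.351
grasp_force: 0.0
```

carry_out --plan "0 0 0.2 0 0 0.98;0 0 0.2 0 0 0.98;0 0 0.2 0 0 0.98;0 0 0.2 0 0 0.98;0 0 0.2 0 0 0.98;0 0 0.2 0 0 0.98;0 0 0.2 0 0 0.98;0 0 0.2 0 0 0.98"

```text
time_s: 8.97
eef_pos: [0.5107, -0.3319, 0.1982]
eef_rot: [0.0, 1.0, -0.019, 0.0]
wrist_force: [0.1, 0.4, 0.1]
opening: 0.348
grasp_force: 0.0
```

Run:
```python
from h import *
w=snap('wrist','w3'); t=snap('top','t3'); o=ctrl.get_obs(); q=o['eef_rot']; print(o['eef_pos'],q,'yaw',2*np.arctan2(q[2],q[1]),o['q'])
for p in ([.458,-.330,.074],[.586,-.355,.068],[.512,-.331,.062]): print(proj(w,p).round(1))
h=cv2.cvtColor(t['pixels'],cv2.COLOR_RGB2HSV); m=cv2.inRange(h,(15,120,120),(32,255,255))[215:245,175:205]
k,l,st,ce=cv2.connectedComponentsWithStats(m); i=1+np.argmax(st[1:,4]); print('pad',st[i],plane(t,*(ce[i]+[175,215]),.024))
h=cv2.cvtColor(w['pixels'],cv2.COLOR_RGB2HSV)
m=cv2.inRange(h,(0,150,80),(6,255,255))|cv2.inRange(h,(174,150,80),(180,255,255))
k,l,st,ce=cv2.connectedComponentsWithStats(m)
for i in range(1,k):
    if st[i,4]>30: print('red',st[i],plane(w,*ce[i],.062))
```

```text
[ 0.50996735 -0.33124568  0.19686996] [-8.73434849e-04  9.99851087e-01 -1.72071529e-02 -9.77566988e-04] yaw -0.034416033869375605 [-7.70968808e-01  2.86010534e-01  1.55139440e+00 -6.66982388e-05
  1.30680879e+00  8.34261041e-01]
[321.9 304.4]
[355.3 105.3]
[320.5 222.4]
pad [10 10 12 12 91] [ 0.5841573  -0.03203664  0.024     ]
red [313 217  17  11 164] [ 0.51209225 -0.33146059  0.062     ]
```

View pics/w3.png

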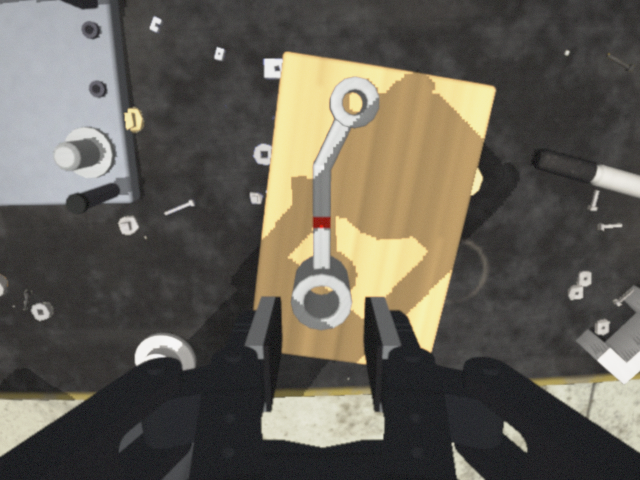

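The wrist view shows the red mark at (321,222) and the web running straight along column 321, aligned with the tool. The hub is at (321,299), the boss at (354,102) and the post top at (67,155). I go down and grip.

carry_out --plan "0.04 0 0.6 0 0 0;0 0 0.8 0 0 0;0 0 0.8 0 0 0;0 0 0.6 0 0 0;0 0 0.5 0 0 0;0 0 0.4 0 0 0;0 0 0.2 0 0 0;0 0 0.1 0 0 0"

```text
time_s: 9.73
eef_pos: [0.5119, -0.3315, 0.0372]
eef_rot: [-0.001, 1.0, -0.016, -0.001]
wrist_force: [0.1, -0.2, 0.5]
opening: 0.349
grasp_force: 0.0
```

Run:
```python
from h import *
w=load('w3')
H=plane(w,321,299,.074);B=plane(w,354,102,.068);print(H,B,np.linalg.norm((B-H)[:2]),np.arctan2(*(B-H)[1::-1])+.1526)
print('post',plane(w,67,155,.054)); print(ctrl.get_obs())
```

```text
[ 0.4620262  -0.32951948  0.074     ] [ 0.58797291 -0.35422135  0.068     ] 0.12834623398769426 -0.04107116003527089
post [ 0.56322178 -0.16250191  0.054     ]
{'time_s': 9.7333, 'q': array([-7.69093073e-01,  4.91063464e-01,  1.63453288e+00, -1.94105231e-05,
        1.01762863e+00,  8.32954402e-01]), 'dq': array([ 0.00096766,  0.04937114, -0.00987506,  0.00114418, -0.07349823,
        0.01118701]), 'joint_efforts': array([-7.09018763e-02, -5.26873076e+01, -2.84489232e+01,  4.89142385e-04,
       -6.10929960e-02, -2.83253688e-02]), 'eef_pos': array([ 0.51190519, -0.33154242,  0.03721878]), 'eef_rot': array([-5.52377027e-04,  9.99877670e-01, -1.56198280e-02, -6.00892660e-04]), 'wrist_force': array([ 0.09173432, -0.21844668,  0.53178043]), 'torque': array([ 0.03308388, -0.03384673, -0.03515592]), 'grasp_force': 0.0, 'opening': 0.34927797219615025}
```

carry_out --plan "0 0 0 0 0 0;0 0 0 0 0 0;0 0 0 0 0 0;0 0 0 0 0 0;0 0 0 0 0 0;0 0 0 0 0 0;0 0 0 0 0 0;0 0 0 0 0 0" --claw 1

```text
time_s: 10.4
eef_pos: [0.5127, -0.3321, 0.0389]
eef_rot: [0.0, 1.0, -0.017, 0.0]
wrist_force: [-0.7, 0.8, 3.0]
opening: 0.13
grasp_force: 61.0
```

carry_out --plan "0 0 -0.1 0 0 0;0 0 -0.2 0 0 0;0 0 -0.3 0 0 0;0 0 -0.4 0 0 0;0 0 -0.4 0 0 0;0 0 -0.3 0 0 0;0 0 -0.2 0 0 0;0 0 0 0 0 0"

```text
time_s: 11.07
eef_pos: [0.5134, -0.3328, 0.1167]
eef_rot: [0.001, 1.0, -0.017, 0.001]
wrist_force: [1.4, -0.8, -6.1]
opening: 0.126
grasp_force: 59.9
```

carry_out --plan "0 0 -0.1 0 0 -0.5;0 0 -0.2 0 0 -0.9;0 0 -0.2 0 0 -0.98;0 0 -0.2 0 0 -0.98;0 0 -0.2 0 0 -0.98;0 0 -0.1 0 0 -0.98;0 0 0 0 0 -0.98;0 0 0 0 0 -0.98"

```text
time_s: 11.73
eef_pos: [0.512, -0.3315, 0.1535]
eef_rot: [-0.0, 0.939, 0.343, -0.0]
wrist_force: [0.0, 1.0, -7.0]
opening: 0.126
grasp_force: 59.8
```

carry_out --plan "0 0 0 0 0 -0.98;0 0 0 0 0 -0.98;0 0 0 0 0 -0.98;0 0 0 0 0 -0.98;0 0 0 0 0 -0.98;0 0 0 0 0 -0.98;0 0 0 0 0 -0.98;0 0 0 0 0 -0.98"

```text
time_s: 12.4
eef_pos: [0.5117, -0.3312, 0.1529]
eef_rot: [-0.001, 0.737, 0.676, -0.0]
wrist_force: [0.0, -0.5, -6.6]
opening: 0.124
grasp_force: 59.8
```

carry_out --plan "0 0 0 0 0 -0.5;0.3 0 0 0 0 -0.2;0.7 0 0 0 0 0;0.8 0 0 0 0 0;0.8 0 0 0 0 0;0.8 0 0 0 0 0;0.8 0 0 0 0 0;0.3 0 0 0 0 0"

```text
time_s: 13.07
eef_pos: [0.5152, -0.1467, 0.153]
eef_rot: [-0.002, 0.714, 0.7, 0.0]
wrist_force: [-0.7, -0.1, -7.0]
opening: 0.121
grasp_force: 59.7
```

Run:
```python
from h import *
o=ctrl.get_obs(); q=o['eef_rot']; print(o['eef_pos'],q,'yaw',2*np.arctan2(q[2],q[1]),o['wrist_force'],o['grasp_force'])
w=snap('wrist','w4'); snap('top','t4'); snap('scene','s4')
```

```text
[ 0.51521267 -0.14670885  0.15304948] [-2.01042729e-03  7.14252531e-01  6.99885098e-01  3.61457713e-04] yaw 1.5504773167685029 [-0.70394244 -0.12827748 -7.04316586] 59.71304476261139
```

View pics/w4.png

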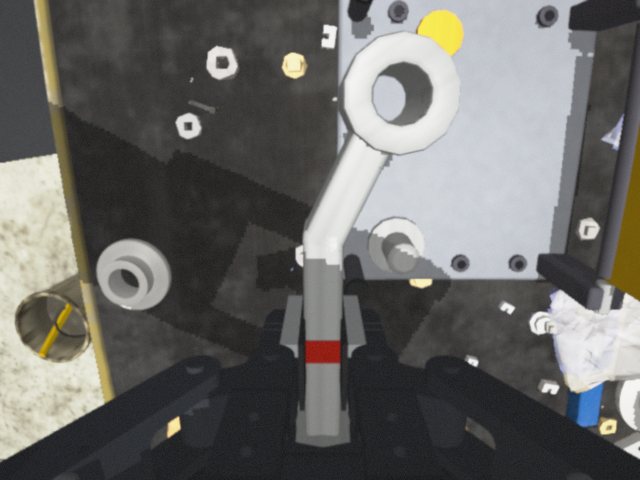

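The wrist view shows the lever held at its mark (322,351), with the boss top at (401,93), the brass pad at (440,33) and the post top at about (402,257).

Run:
```python
from h import *
w=load('w4'); u=.1455
h=cv2.cvtColor(w['pixels'],cv2.COLOR_RGB2HSV); m=cv2.inRange(h,(20,150,150),(32,255,255))[0:70,400:480]
co=max(cv2.findContours(m,0,2)[0],key=cv2.contourArea)[:,0]+[400,0]
p=co[(co[:,0]>445)|(co[:,1]<25)]; e,r=cv2.minEnclosingCircle(co.astype(np.float32)); print('pad',e,r,plane(w,*e,.024))
print('post top',plane(w,402,257,.054),'boss',plane(w,401,93,u+.038),'mark',plane(w,322,351,u+.032))
t=load('t4')
cv2.imwrite('pics/c4.png',cv2.resize(t['pixels'][165:285,170:290,::-1],None,fx=5,fy=5,interpolation=cv2.INTER_CUBIC))
for n,p in(('mark',[.5147,-.1467,u+.032]),('post',[.5625,-.162,.054])): print(n,proj(w,p))
```

```text
pad (439.9323425292969, 33.894737243652344) 23.44898223876953 [ 0.58521122 -0.02985629  0.024     ]
post top [ 0.56115034 -0.15694075  0.054     ] boss [ 0.53558726 -0.07013712  0.1835    ] mark [ 0.5145751  -0.14524621  0.1775    ]
mark [322.49092527 355.10993068]
post [403.96918644 265.02779997]
```

View pics/c4.png

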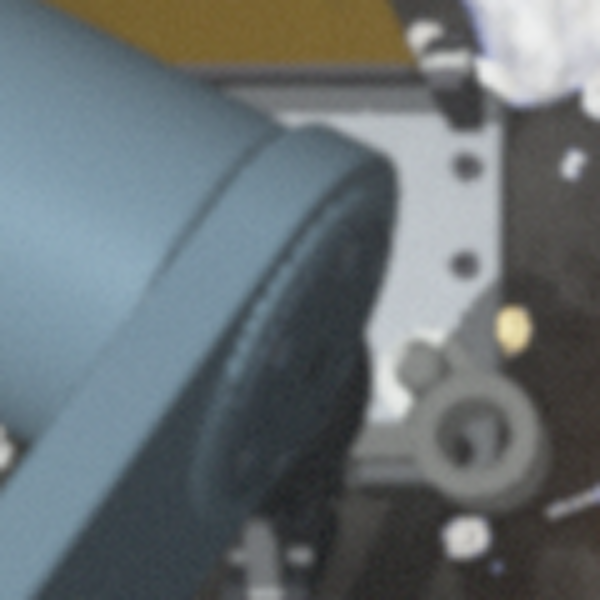

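The top crop shows the post top at (424,363) and the hub top at (477,435).

Run:
```python
from h import *
t=load('t4'); u=.1455
C=lambda a,b:crop(a,b,5,170,165)
P=plane(t,*C(424,363),.054);H=plane(t,*C(477,435),u+.044);print('post',P,'hub',H,'rel',P-H)
```

```text
post [ 0.56181225 -0.16305265  0.054     ] hub [ 0.51244427 -0.20084138  0.1895    ] rel [ 0.04936798  0.03778872 -0.1355    ]
```

Both pairs agree that the lever must shift by about (49.5, 39) mm, then go down about 51 mm.

carry_out --plan "0.1 0.12 0 0 0 0;0.2 0.25 0 0 0 0;0.2 0.25 0 0 0 0;0.2 0.25 0 0 0 0;0.2 0.25 0 0 0 0;0.1 0.1 0 0 0 0;0 0 0.1 0 0 0;0 0 0.2 0 0 0"

```text
time_s: 13.88
eef_pos: [0.567, -0.1128, 0.1424]
eef_rot: [0.001, 0.714, 0.7, 0.0]
wrist_force: [0.4, -0.6, -7.1]
opening: 0.128
grasp_force: 59.8
```

carry_out --plan "0 0 0.25 0 0 0;0 0 0.25 0 0 0;0 0 0.2 0 0 0;0 0 0.15 0 0 0;0 0 0.1 0 0 0;0 0 0 0 0 0;0 0 0 0 0 0;0 0 0 0 0 0"

```text
time_s: 14.55
eef_pos: [0.5666, -0.1132, 0.1046]
eef_rot: [0.0, 0.715, 0.699, 0.0]
wrist_force: [-0.3, -0.6, -5.7]
opening: 0.127
grasp_force: 59.7
```

Run:
```python
from h import *
o=ctrl.get_obs(); q=o['eef_rot']; print(o['eef_pos'],q,'yaw',2*np.arctan2(q[2],q[1]),o['wrist_force'],o['torque'],o['grasp_force'],o['time_s'])
w=snap('wrist','w5'); t=snap('top','t5'); s=snap('scene','s5')
A=cv2.resize(t['pixels'][175:275,190:290,::-1],(400,400),interpolation=cv2.INTER_CUBIC)
B=cv2.resize(s['pixels'][110:230,270:390,::-1],(400,400),interpolation=cv2.INTER_CUBIC)
cv2.imwrite('pics/c5.png',cv2.hconcat([A,B]))
u=o['eef_pos'][2]-.0078
for n,p in(('hub',[.562,-.162,u+.044]),('boss',[.5848,-.0312,u+.038])): print(n,proj(w,p),(proj(t,p)-[190,175])*4,(proj(s,p)-[270,110])*400/120+[400,0])
```

```text
[ 0.56658107 -0.11316251  0.10461936] [4.80800283e-04 7.14858193e-01 6.99269258e-01 1.95206733e-04] yaw 1.5487497936044994 [-0.33162444 -0.58048301 -5.73505989] [-0.01923432  0.04820377  0.02412184] 59.74121153354645 14.55
hub [313.2174888 505.6161966] [224.20447333 212.15350412] [539.35429803 196.84931309]
boss [392.45331397  70.54811288] [-72.97273792 171.9155722 ] [495.3304232   94.17007481]
```

View pics/c5.png

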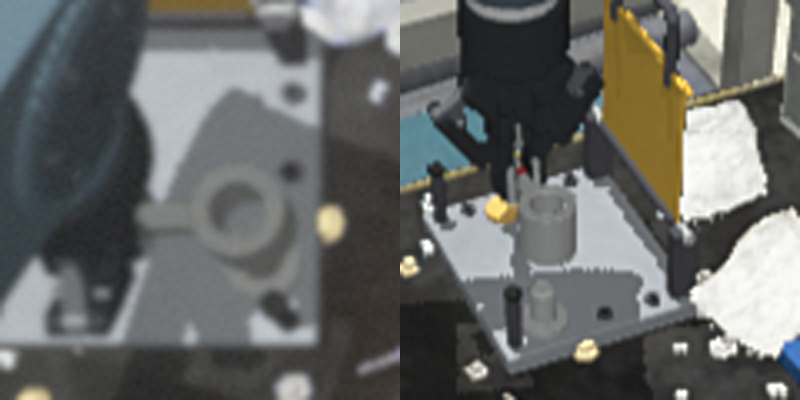

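The top crop shows the hub at (238,212), where (224,212) is expected, so the lever is about 5 mm short in +y. I measure it exactly.

Run:
```python
from h import *
t=load('t5'); w=load('w5'); s=load('s5'); u=.0966
print('hub',plane(t,*crop(238,212,4,190,175),u+.044))
print('hub s',plane(s,*crop(149,200,400/120,270,110),u+.044))
p=w['pixels'].copy(); g=cv2.medianBlur(cv2.cvtColor(p,cv2.COLOR_RGB2GRAY),5)[:200,300:500]
c=cv2.HoughCircles(g,cv2.HOUGH_GRADIENT,1,20,param1=100,param2=25,minRadius=15,maxRadius=75); print(c[0,:4]+[300,0,0])
for x in c[0,:4]: print(plane(w,x[0]+300,x[1],u+.038))
h=cv2.cvtColor(p,cv2.COLOR_RGB2HSV); m=cv2.inRange(h,(0,150,80),(6,255,255))|cv2.inRange(h,(174,150,80),(180,255,255))
k,l,st,ce=cv2.connectedComponentsWithStats(m)
for i in range(1,k):
    if st[i,4]>100: print('red',st[i],plane(w,*ce[i],u+.032))
```

```text
hub [ 0.56261946 -0.16726685  0.1406    ]
hub s [ 0.56660296 -0.16631196  0.1406    ]
[[400.5         90.5         58.70000076]
 [380.5         99.5         24.29999924]]
[ 0.58691847 -0.03591726  0.1346    ]
[ 0.58197108 -0.038005    0.1346    ]
red [305 341  36  22 789] [ 0.56603352 -0.11208167  0.1286    ]
```

carry_out --plan "0.06 -0.03 0 0 0 0;0.07 -0.03 0 0 0 0;0 0 0 0 0 0;0 0 0 0 0 0;0 0 0 0 0 0;0 0 0 0 0 0;0 0 0 0 0 0;0 0 0 0 0 0"

```text
time_s: 15.37
eef_pos: [0.5639, -0.1077, 0.1041]
eef_rot: [-0.0, 0.715, 0.699, -0.0]
wrist_force: [-0.7, 0.0, -6.0]
opening: 0.125
grasp_force: 59.8
```

Run:
```python
from h import *
o=ctrl.get_obs(); print(o['eef_pos'],np.abs(o['dq']).max(),o['wrist_force'],o['grasp_force'])
w=snap('wrist','w6'); u=.0966
g=cv2.medianBlur(cv2.cvtColor(w['pixels'],cv2.COLOR_RGB2GRAY),5)[:200,300:500]
c=cv2.HoughCircles(g,cv2.HOUGH_GRADIENT,1,20,param1=100,param2=25,minRadius=50,maxRadius=75)
for x in c[0,:2]: print(x,plane(w,x[0]+300,x[1],u+.038))
```

```text
[ 0.56388814 -0.10774277  0.10406695] 0.0013399247584398996 [-0.66305229  0.01955946 -6.03181736] 59.75427210330963
[95.5 90.5 63.2] [ 0.58293883 -0.0305179   0.1346    ]
```

```bash
python3 -c "
from bench import ctrl
print(ctrl.hand_in())"
```

```text
the job is handed in; nothing more can be done
None
```

I've handed the job in: the cover stands upright, and the lever is held at rest at its red mark, about 42 mm above the post. The hub and boss measure within about 3 mm of the post and rest pad; the hand-in returned no verdict.

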